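# Pack the wet-mount kit carrier

### The arm

A 6-joint arm with a two-finger parallel gripper is mounted at the origin on a cart in front of the work surface, level with it; the furniture and walls round the work are solid. World frame = base frame: x ahead of the robot, y to its left, z up, the work surface at z = 0. Lengths are in m, angles in degrees, forces in N, time in s.
With the tool pointing down it reaches from about 0.325 to 0.85 m from the base axis. Payload 4.4 kg.
Tool frame: the origin (TCP) lies at the very end of the fingers, on their centre line; the grasp point (between the pads) lies 19 mm behind it; z points along the fingers, y is the line along which they close (so a half turn about z gives the same grasp; the last joint's range is limited). The gripper opens to 94 mm and grips with 3 to 60 N. Pads are 16 mm wide; open, the fingers measure 119 mm over their backs; the gripper's body (75 mm by 177 mm) begins 78 mm behind the grasp point.
Start: joints at [57.783, 11.837, 88.321, -0, 79.842, -8.623], TCP at [0.23, 0.527, 0.205] pointing down, gripper open.
Joint ranges: [-156.59, 156.59], [-49.26, 127.26], [12.9, 141.05], [-63.56, 243.56], [4.71, 150.69], [-161.64, 161.64]. Speed limits (degrees/s): [159.86, 159.86, 180, 180, 180, 180].

### API

Orientations are given as [roll, pitch, yaw] about the fixed x, y, z axes, in that order (R = Rz(yaw) Ry(pitch) Rx(roll)).
In Python, from plant import env, imaging, job gives the robot as it stands.
- The arm moves only by the shell command python3 -m pendant 'ROWS'. ROWS is JSON, a list that holds one entry, the list of rows, each a list of 7 numbers: the turn, a rotation vector about the tool's x, y, z in degrees, then the shift along the tool's x, y, z in cm, then the opening, from 0 (shut) to 1 (fully open). In form: [[[ax, ay, az, dx, dy, dz, claw], ...]]. A call has 1 to 10 rows; each row shifts and turns the commanded pose from where the row before left it, along the tool's axes as they then stand; what a row does not reach is not made up. A row lasts 1/12 s, in which the tool goes at most 41.7 mm and 7.16 degrees, less where a joint would pass 70% of its speed; a pose out of reach is approached as far as the arm can. A call with a gripper value outside its range is refused whole. The fingers move at their own pace and stop on an object; the grip force is fixed at half the most. Time passes only in rows, so rows that do not move let the fingers close. It gives the time, the measured TCP pose, the force, the opening and the grip force at its end, in the units of the state.
- env.state(): the state, without advancing time (a new reading comes with each control period).
- imaging.get_image(name): name is "scene" or "top" or "wrist"; returns a dict with "img" (400x640x3 uint8, red, green, blue), "depth" (400x640 float32, m along the optical axis (not along the pixel's ray), 0 where there is no reading), "K" (3x3 intrinsics, pixels), "distortion" ([k1, k2, p1, p2, k3] as OpenCV has them; the pictures are not rectified), "R" (3x3) and "t" (3): a world point X has camera coordinates R X + t. Camera axes: x right, y down, z forward; pixel columns grow to the right and rows downward; lengths in m; the calibration is good to about 2 mm. A picture is of the moment at which its call begins.
- job.close_job(): hands the job in; it is judged then, once.
The state is a dict: "time_s": time; "q": joint angles; "qd": joint speeds; "effort": joint torques, N m; "tool_pos": TCP position; "tcp_rot": TCP orientation; "wrist_force": force on the tool from outside, world axes, zero at the start; "torque": the same for the moment, N m; "finger_gap": finger opening in m; "finger_force": force on a finger pad.
Only numpy, scipy, OpenCV 4.12 (cv2) and the standard library are available. Lean on these libraries where they do the work, as an engineer would, in place of code of your own. Each camera call takes 0.05 s, during which the arm holds its last target. There are 200 camera calls.

### The job

Pack the wet-mount kit into the grey carrier: stand the tall squeeze bottle in the low square block, stand the dropper bottle with the thin teat in the tall round sleeve, and lay the long carton of slides flat in the open-sided bay with the small square box of cover glasses on top of it, in the middle and square to it. Cover glasses break under weight, so they must end up on top. The two short screw-cap oil bottles look much like the other two but do not belong to this kit: leave them standing where they are.

Things in the scene. Friction and masses are not known exactly. Their poses are not given: they have to be found in the camera images.
- carrier: Grey tray fixed on the flat top of a low slide cabinet (112 mm above the counter) on which all the loose things stand too; 112 (x) x 256 (y) mm, rim 25 mm high, floor 5 mm thick, a black grip on each short side reaching 149 mm from the centre. Origin: centre of its underside; z up. It holds three white drop-in holders, 82 mm apart along its y axis, in any order.
- slide_bay: White holder in the carrier: a bay 92 mm long (x) and 44 mm wide (y) inside; end walls and 18 mm corner returns stand 42 mm above the underside, flaring over the top 8 mm; its long sides are open for the fingers from x = -30 to +30 mm. Origin: centre of its underside, 5 mm above the cabinet top; the floor of the bay is 4 mm above the origin; x along the bay, z up.
- square_block: White holder in the carrier: a low square block, 64 x 64 mm and 23 mm high, with a round well 42 mm wide with a 3 mm chamfer, on a foot plate 100 (x) x 79 (y) mm. Origin: centre of its underside, 5 mm above the cabinet top, on the axis of the well; the floor of the well is 4 mm above the origin; z up.
- round_sleeve: White holder in the carrier: a tall round ribbed sleeve, 34 mm high, 41 mm wide inside, flaring to a 49 mm mouth, on a foot plate 100 (x) x 79 (y) mm. Origin: centre of its underside, 5 mm above the cabinet top, on the axis of the sleeve; its floor is 4 mm above the origin; z up.
- slides_pack: Long pale carton of microscope slides, lying flat, 32 (x) x 82 (y) x 27 mm high, about 0.34 kg, loose. Origin: centre of its underside; y along its length, z up.
- cover_box: Small flat square box of cover glasses, 34 x 34 x 14 mm high, about 18 g, loose. Origin: centre of its underside; x and y along its sides, z up.
- squeeze_bottle: The taller white bottle: round squeeze bottle, 35 mm wide up to 66 mm, screw cap 21 mm wide above it, 78 mm high in all, loose, standing. Origin: centre of its underside; z up along the bottle.
- dropper_bottle: The brown bottle with a dropper: round body 31 mm wide up to 55 mm, collar 19 mm wide up to 67 mm, thin teat 9 mm wide on top, 85 mm high in all, loose, standing. Origin: centre of its underside; z up along the bottle.
- oil_bottle_brown: Look-alike to leave alone: short brown bottle, 28 mm wide, 59 mm high, with a plain screw cap and no teat, loose, standing. Origin: centre of its underside; z up.
- oil_bottle_white: Look-alike to leave alone: short white bottle, 27 mm wide, only 55 mm high, with a plain screw cap, loose, standing. Origin: centre of its underside; z up.

How it is judged (in metres and radians):
At the end, for the whole second after the job is handed in: Bottles upright on the floor of their own holders, within 8 mm of the axis; slide carton flat in the bay within 10 mm; cover-glass box flat on it within 15 mm and 0.3 rad of square; oil bottles upright within 20 mm of where they were; all at rest (horizontal distance between squeeze_bottle and square_block below 0.008 m and z of squeeze_bottle in the frame of square_block below 0.01 m and angle between each of squeeze_bottle, dropper_bottle, oil_bottle_brown, oil_bottle_white's own z axis and vertical below 0.12 rad and horizontal distance between dropper_bottle and round_sleeve below 0.008 m and z of dropper_bottle in the frame of round_sleeve below 0.01 m and horizontal distance between slides_pack and slide_bay below 0.01 m and z of slides_pack in the frame of slide_bay below 0.01 m and angle between each of slides_pack, cover_box's own z axis and vertical below 0.1 rad and horizontal distance between cover_box and slides_pack below 0.015 m and z of cover_box in the frame of slides_pack between 0.022 and 0.032 m and (angle between the x axis of cover_box and the x axis of slides_pack, either way round below 0.3 rad or angle between the x axis of cover_box and the y axis of slides_pack, either way round below 0.3 rad) and distance of each of oil_bottle_brown, oil_bottle_white from where it was at the start of the episode below 0.02 m and linear speed of each of squeeze_bottle, dropper_bottle, slides_pack, cover_box below 0.02 m/s); the robot touches nothing.
It fails at once if a look-alike oil bottle was carried off, pushed away or knocked over (distance of any of oil_bottle_brown, oil_bottle_white from where it was at the start of the episode above 0.03 m or angle between any of oil_bottle_brown, oil_bottle_white's own z axis and vertical above 0.6 rad).
It fails at once if the slide carton was stood on the box of cover glasses (contact force between slides_pack and cover_box above 0.5 N and z of slides_pack in the frame of cover_box above 0.008 m).
It also fails if it takes over 102 s, if anything falls off the work surface, if the arm or the gripper's body presses on something with over 40 N, if the wrist force passes 120 N, or if a joint passes its speed limit or range.

## Working session

There is one attempt and no reset: what is moved stays moved. The work goes in short steps, Python scripts to look and compute and a shell command to move; the robot and the scene stay as the last step left them, time stands still between calls to the robot, and variables do not carry over. Pictures are saved under pics/ and viewed, at most 14 in all, crops included, and the job is handed in when it is done.

```bash
ls; mkdir -p pics
python3 - <<'E'
from plant import env, imaging
import cv2,numpy as np
s=env.state();print(s)
for n in("scene","top","wrist"):
    d=imaging.get_image(n);cv2.imwrite(f"pics/{n}0.png",d["img"][:,:,::-1]);np.savez(f"{n}0.npz",**d)
    print(n,d["K"].tolist(),d["distortion"],d["R"].tolist(),d["t"])
E
```

```text
pics
{'time_s': 0.0, 'q': array([ 5.77826402e+01,  1.18814486e+01,  8.84023249e+01, -2.81509878e-03,
        7.98413469e+01, -8.62244279e+00]), 'qd': array([-0.10136627,  0.00533695, -0.0490448 ,  0.04110887,  0.03614177,
       -0.03489264]), 'effort': array([ 1.52777942e-03, -3.70897472e+01, -2.81412882e+01,  7.00951181e-02,
        3.63716448e-02, -1.69474156e-04]), 'tool_pos': array([0.22974942, 0.52624569, 0.20433904]), 'tcp_rot': array([-1.79875878e+02, -1.60197980e-02,  1.56405565e+02]), 'wrist_force': array([ 0.13075622, -0.53697202,  0.20757892]), 'torque': array([ 0.01166139, -0.04947615,  0.01228003]), 'finger_force': 0.0, 'finger_gap': 0.09347604402160702}
scene [[369.89561566584536, 0.0, 316.1065931878763], [0.0, 369.89561566584536, 205.2201934162246], [0.0, 0.0, 1.0]] [0.01786441 0.         0.         0.         0.        ] [[0.6410534052798438, -0.7672977036569963, 0.01745753538780319], [-0.39907472330727645, -0.3526713950966812, -0.8463818596223465], [0.6555836306653311, 0.5356091121734774, -0.5322903175527451]] [-0.31928201  0.3172029   0.59937698]
top [[501.96589387404424, 0.0, 314.29950633839167], [0.0, 501.96589387404424, 196.5761914887741], [0.0, 0.0, 1.0]] [-0.12849246  0.          0.          0.          0.        ] [[-0.014774829209821146, -0.9997402022661753, 0.017356047781887225], [-0.9848862744517194, 0.011555118918750397, -0.1728163928086283], [0.1725709443053296, -0.019647065927513772, -0.9848011281380655]] [0.01814401 0.54152329 1.38255553]
wrist [[288.31285710825534, 0.0, 325.397188800376], [0.0, 288.31285710825534, 200.2023795612295], [0.0, 0.0, 1.0]] [-0.02988027  0.          0.          0.          0.        ] [[0.40032315778603034, 0.9163700371855833, -0.0027063423131485336], [0.8884146921134677, -0.3873833106821835, 0.24627932402425812], [0.2246346014690427, -0.10099567096368937, -0.9691951146541343]] [-0.57340365 -0.02482105  0.39093549]
```

View pics/top0.png

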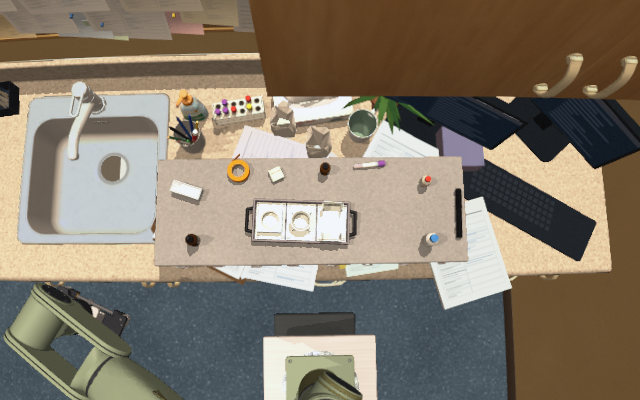

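View pics/scene0.png

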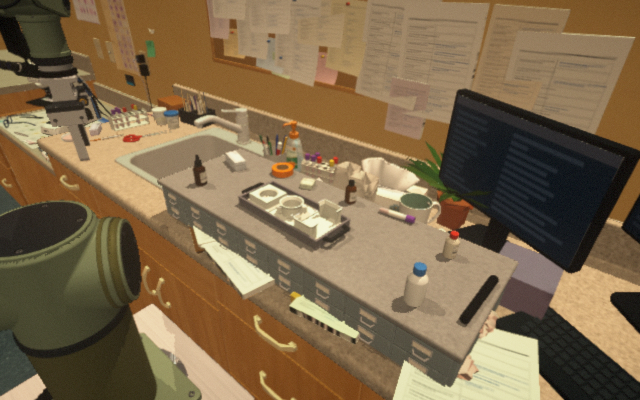

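The top view shows the carton (186,190), cover box (276,174), dropper (193,240), squeeze bottle with blue cap (432,240), oil brown (325,168), oil white with red cap (426,181), and carrier (300,222). In the carrier from left to right are block, sleeve and bay, which I'll check in a zoomed crop.

```bash
cat > h.py <<'E'
import numpy as np,cv2
def ray(d,u,v,z):
    """pixel -> world point on plane z"""
    p=cv2.undistortPoints(np.array([[[u,v]]],float),d["K"],d["distortion"])[0,0]
    c=-d["R"].T@d["t"]; r=d["R"].T@np.array([p[0],p[1],1.]); return c+r*(z-c[2])/r[2]
def cloud(d):
    h,w=d["depth"].shape;g=np.stack(np.meshgrid(np.arange(w),np.arange(h)),-1).reshape(-1,1,2).astype(float)
    p=cv2.undistortPoints(g,d["K"],d["distortion"])[:,0];z=d["depth"].reshape(-1,1)
    X=(np.c_[p,np.ones(len(p))]*z-d["t"])@d["R"]; X[z[:,0]==0]=np.nan
    return X.reshape(h,w,3)
E
python3 - <<'E'
from h import *
d=np.load("top0.npz");X=cloud(d)
im=d["img"][150:275,150:480,::-1]
cv2.imwrite("pics/topc.png",cv2.resize(im,None,fx=2.4,fy=2.4,interpolation=cv2.INTER_CUBIC))
Z=X[...,2]
print("table z",np.nanmedian(Z[200:210,205:235]))
m=np.zeros(Z.shape,np.uint8);m[155:265,155:470]=(np.nan_to_num(Z)[155:265,155:470]>0.120)
n,l,st,ce=cv2.connectedComponentsWithStats(m)
for i in range(1,n):
    if st[i,4]<8: continue
    P=X[l==i];zm=np.percentile(P[:,2],97);T=P[P[:,2]>zm-.006]
    print(st[i],"zmax %.3f"%zm,"top mean",T.mean(0).round(3),"rect",cv2.minAreaRect((T[:,:2]*1000).astype(np.float32)))
E
```

```text
table z 0.11180877654272131
[227 155  23  27 296] zmax 0.135 top mean [0.603 0.218 0.132] rect ((602.8384399414062, 218.3553924560547), (58.93873977661133, 58.539886474609375), 50.72772216796875)
[354 160  32   9 139] zmax 0.131 top mean [ 0.617 -0.152  0.128] rect ((615.9036865234375, -139.125732421875), (11.997175216674805, 85.92326354980469), 3.869694948196411)
[320 162  11  13 111] zmax 0.174 top mean [ 0.602 -0.016  0.171] rect ((602.6091918945312, -17.242422103881836), (13.255725860595703, 12.866898536682129), 85.48595428466797)
[268 166  17  16 155] zmax 0.130 top mean [0.592 0.115 0.127] rect ((592.2991333007812, 115.24544525146484), (33.665794372558594, 32.774234771728516), 25.909509658813477)
[419 175  13  12 108] zmax 0.169 top mean [ 0.567 -0.287  0.167] rect ((566.4495849609375, -288.1134948730469), (15.175527572631836, 12.437413215637207), 73.5901107788086)
[169 180  35  21 402] zmax 0.144 top mean [0.549 0.356 0.14 ] rect ((549.3829345703125, 357.52490234375), (84.15965270996094, 31.830554962158203), 71.85033416748047)
[455 188   7  50 304] zmax 0.132 top mean [ 0.484 -0.378  0.129] rect ((479.7015380859375, -378.1985168457031), (16.151029586791992, 134.5886993408203), 88.29893493652344)
[ 245  199  112   45 3188] zmax 0.156 top mean [ 0.462 -0.01   0.156] rect ((459.9703063964844, 7.8389739990234375), (135.24072265625, 103.83534240722656), 86.70600128173828)
[422 233  17  14 196] zmax 0.193 top mean [ 0.406 -0.291  0.191] rect ((406.6595458984375, -291.5756530761719), (18.109846115112305, 18.70737648010254), 2.41400146484375)
[185 234  15  13 153] zmax 0.194 top mean [0.413 0.335 0.194] rect ((413.2919616699219, 335.70001220703125), (5.406052112579346, 6.722153186798096), 3.5863780975341797)
```

View pics/topc.png

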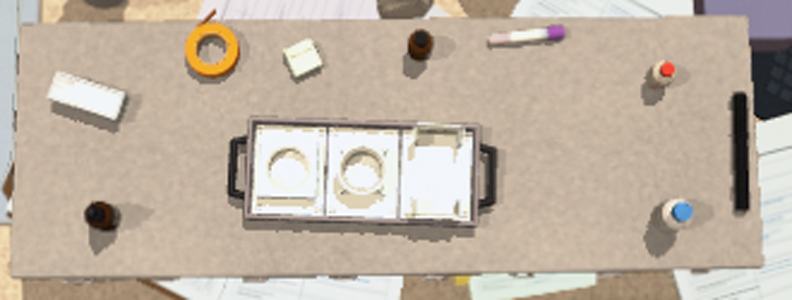

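Depth gives good positions already; now the carrier and holder poses and the box orientations.

Run:
```python
from h import *
for n in("top",):
    d=np.load(n+"0.npz");X=cloud(d);Z=X[...,2]
    ok=np.isfinite(Z)&(X[...,0]>.38)&(X[...,0]<.54)&(X[...,1]<.2)&(X[...,1]>-.2)
    P=X[ok];P=P[P[:,2]>.118]
    # body without grips: |y'| limited
    B=P[np.abs(P[:,1]-P[:,1].mean())<.125]
    print("P rect",cv2.minAreaRect((P[:,:2]*1000).astype(np.float32)),cv2.minAreaRect((B[:,:2]*1000).astype(np.float32)))
    T=P[(P[:,2]>.146)&(P[:,2]<.153)]
    R=T[(T[:,1]<.06)&(T[:,1]>-.03)]
    print("sleeve ring",len(R),cv2.minEnclosingCircle((R[:,:2]*1000).astype(np.float32)))
    T=P[(P[:,2]>.137)&(P[:,2]<.1425)&(P[:,1]>.04)]
    print("block",len(T),cv2.minAreaRect((T[:,:2]*1000).astype(np.float32)))
    T=P[(P[:,2]>.150)&(P[:,1]<-.02)]
    print("bay",len(T),cv2.minAreaRect((T[:,:2]*1000).astype(np.float32)))
    g=cv2.cvtColor(d["img"],cv2.COLOR_RGB2GRAY)
    im=d["img"][195:250,240:362,::-1]
    cv2.imwrite("pics/car.png",cv2.resize(im,None,fx=6.4,fy=6.4,interpolation=cv2.INTER_CUBIC))
    for nm,(cx,cy,r,z0) in dict(carton=(.549,.357,.06,.128),cover=(.592,.115,.035,.121)).items():
        T=X[np.isfinite(Z)&(np.hypot(X[...,0]-cx,X[...,1]-cy)<r)&(Z>z0)]
        q=T[:,:2]-T[:,:2].mean(0);w,v=np.linalg.eigh(q.T@q)
        b=cv2.boxPoints(cv2.minAreaRect((T[:,:2]*1000).astype(np.float32)))
        print(nm,T.mean(0).round(4),"long axis",np.degrees(np.arctan2(v[1,1],v[0,1])),b.round(0).tolist())
```

```text
P rect ((459.5262145996094, 1.432403564453125), (158.68746948242188, 393.3245849609375), 0.2197219878435135) ((458.9232482910156, 49.674827575683594), (157.90921020507812, 250.0384979248047), 0.3500770926475525)
sleeve ring 90 ((458.914794921875, 6.995008945465088), 58.41637420654297)
block 389 ((463.6798400878906, 117.6063232421875), (156.1195831298828, 113.32472229003906), 87.95724487304688)
bay 97 ((457.27496337890625, -39.52294921875), (42.0334587097168, 104.63628387451172), 88.18736267089844)
carton [0.549  0.3568 0.1387] long axis 72.34401023613228 [[521.0, 323.0], [551.0, 312.0], [579.0, 394.0], [548.0, 404.0]]
cover [0.6067 0.0948 0.7475] long axis 118.8092295816781 [[570.0, 124.0], [591.0, 76.0], [623.0, 90.0], [603.0, 138.0]]
```

View pics/car.png

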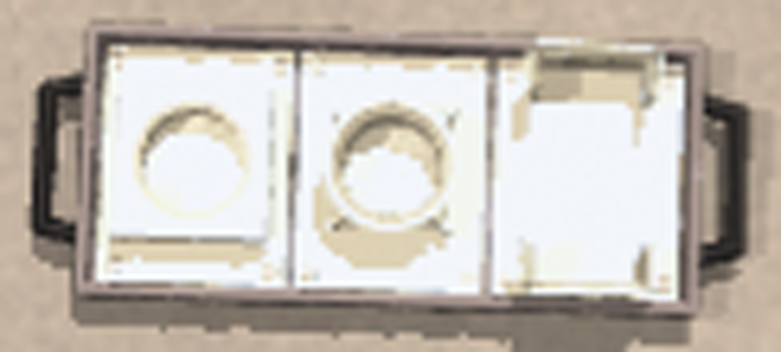

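The crop shows the block well (192,160), sleeve mouth (391,163), and rim corners (90,28), (705,45), (690,312), (75,298); the bay is at the right end. I'll cast these onto their heights.

Run:
```python
from h import *
d=np.load("top0.npz")
f=lambda u,v,z:ray(d,240+(u+.5)/6.4-.5,195+(v+.5)/6.4-.5,z)[:2]
print("well",f(192,160,.140),"sleeve",f(391,163,.151))
c=[f(*p,.137) for p in((90,28),(705,45),(690,312),(75,298))]
print(np.round(c,4).tolist(),np.mean(c,0))
for a,b in((0,1),(3,2)): e=c[a]-c[b];print("y axis ang-90",np.degrees(np.arctan2(e[1],e[0]))-90,np.hypot(*e))
X=cloud(d);Z=X[...,2]
P=X[195:250,240:362].reshape(-1,3);P=P[np.isfinite(P[:,2])&(P[:,2]>.118)&(P[:,2]<.165)]
for nm,k in dict(all=P[:,2]>0,body=abs(P[:,1]-.005)<.12,block=(P[:,2]>.1375)&(P[:,2]<.1425)&(P[:,1]>.055)&(P[:,1]<.125)&(abs(P[:,0]-.465)<.034),ring=(P[:,2]>.147)&(P[:,1]<.04)&(P[:,1]>-.025),bay=(P[:,2]>.150)&(P[:,1]<-.03)).items():
    T=P[k];print(nm,len(T),T.mean(0).round(4),cv2.minAreaRect((T[:,:2]*1000).astype(np.float32)))
s=np.load("scene0.npz");X=cloud(s);Z=X[...,2]
P=X.reshape(-1,3);P=P[np.isfinite(P[:,2])]
for nm,(x,y,z0,z1) in dict(sq=(.4066,-.2916,.18,.195),drop=(.413,.3357,.183,.2),ring=(.462,.0035,.147,.155)).items():
    T=P[(np.hypot(P[:,0]-x,P[:,1]-y)<.03)&(P[:,2]>z0)&(P[:,2]<z1)];print(nm,len(T),cv2.minAreaRect((T[:,:2]*1000).astype(np.float32))) if len(T) else None
```

```text
well [0.46520716 0.13170109] sleeve [0.46158362 0.04960454]
[[0.5214, 0.1744], [0.5112, -0.0815], [0.4001, -0.0724], [0.409, 0.18]] [0.4604364  0.05011469]
y axis ang-90 -2.282606936351698 0.2561270227556718
y axis ang-90 -2.0298794172403376 0.2526460345350914
all 3825 [0.4612 0.0505 0.129 ] ((461.1391296386719, 50.799400329589844), (321.35528564453125, 145.75714111328125), 89.34037017822266)
body 2940 [0.4601 0.0186 0.1286] ((459.978759765625, 8.292388916015625), (135.55633544921875, 239.92420959472656), 3.428009033203125)
block 104 [0.466  0.1062 0.1398] ((463.8941955566406, 89.9627685546875), (66.33214569091797, 64.0206298828125), 89.21504211425781)
ring 106 [0.4592 0.0054 0.1537] ((458.8324890136719, 7.871133804321289), (103.05484771728516, 61.704444885253906), 0.41848742961883545)
bay 77 [ 0.4647 -0.0501  0.1568] ((456.9164123535156, -44.545814514160156), (31.97006607055664, 104.2374038696289), 88.18736267089844)
sq 136 ((404.96624755859375, -294.83343505859375), (20.576099395751953, 19.68230628967285), 34.197601318359375)
drop 17 ((412.0388488769531, 330.4842834472656), (5.113671779632568, 8.51554012298584), 74.52130126953125)
ring 16 ((461.5739440917969, 22.166528701782227), (29.27110481262207, 7.754316806793213), 2.8141565322875977)
```

Carrier centre is at about (0.461, 0.050) with yaw −2.2°: well (.4645,.132), sleeve (.461,.050), bay (.458,−.032). I'll rise and turn to yaw 88.

```bash
cat > go.py <<'E'
import sys,numpy as np
from plant import env
from scipy.spatial.transform import Rotation as Ro
x,y,z,yaw=map(float,sys.argv[1:5]);s=env.state()
R=Ro.from_euler("xyz",s["tcp_rot"],degrees=True)
T=Ro.from_euler("xyz",[180,0,yaw],degrees=True)
e=(np.array([x,y,z])-s["tool_pos"])*100
print("t %.1f gap %.3f"%(s["time_s"],s["finger_gap"]),"pos",s["tool_pos"].round(4),"rot",s["tcp_rot"].round(1),"F",s["wrist_force"].round(1))
print("turn",(R.inv()*T).as_rotvec(degrees=True).round(2),"shift now",R.inv().apply(e).round(2),"after turn",T.inv().apply(e).round(2))
E
python3 -m pendant '[[[0,0,6.86,0,0,-1,1],[0,0,6.86,0,0,-1,1],[0,0,6.86,0,0,-1,1],[0,0,6.86,0,0,-1,1],[0,0,6.86,0,0,-1,1],[0,0,6.86,0,0,-1,1],[0,0,6.86,0,0,-1,1],[0,0,6.86,0,0,-1,1],[0,0,6.86,0,0,-1,1],[0,0,6.86,0,0,-1,1]]]'
python3 go.py .413 .334 .28 88
```

```text
time_s: 0.98
tool_pos: [0.23, 0.5267, 0.3054]
tcp_rot: [-180.0, 0.0, 87.5]
wrist_force: [0.3, 0.7, -0.1]
finger_gap: 0.0939
finger_force: 0.0
t 1.0 gap 0.094 pos [0.23   0.5267 0.3054] rot [-180.     0.    87.5] F [ 0.3  0.7 -0.1]
turn [-0.03  0.05 -0.54] shift now [-18.43  19.13   2.55] after turn [-18.62  18.96   2.54]
```

```bash
python3 -m pendant '[[[0,0,0,-2.3,2.4,0.3,1],[0,0,0,-2.3,2.4,0.3,1],[0,0,0,-2.3,2.4,0.3,1],[0,0,0,-2.3,2.4,0.3,1],[0,0,0,-2.3,2.4,0.3,1],[0,0,0,-2.3,2.4,0.3,1],[0,0,0,-2.3,2.4,0.3,1],[0,0,0,-2.3,2.4,0.3,1],[0,0,0,0,0,0,1],[0,0,0,0,0,0,1]]]'
python3 go.py .413 .334 .15 88
python3 - <<'E'
from h import *
from plant import imaging
d=imaging.get_image("wrist");np.savez("w1.npz",**d);cv2.imwrite("pics/w1.png",d["img"][:,:,::-1])
X=cloud(d);P=X.reshape(-1,3);P=P[np.isfinite(P[:,2])&(np.hypot(P[:,0]-.413,P[:,1]-.334)<.03)]
for a,b in((.115,.165),(.17,.178),(.185,.2)):
    T=P[(P[:,2]>a)&(P[:,2]<b)];print(a,len(T),T.min(0).round(4) if len(T) else 0,T.max(0).round(4) if len(T) else 0)
E
```

```text
time_s: 1.82
tool_pos: [0.4156, 0.3344, 0.2807]
tcp_rot: [-179.9, 0.0, 87.6]
wrist_force: [-0.3, -0.8, 1.1]
finger_gap: 0.094
finger_force: 0.0
t 1.8 gap 0.094 pos [0.4156 0.3344 0.2807] rot [-179.9    0.    87.6] F [-0.3 -0.8  1.1]
turn [-0.08  0.03 -0.4 ] shift now [-0.04 -0.24 13.07] after turn [-0.05 -0.26 13.07]
0.115 486 [0.3987 0.3189 0.1152] [0.4294 0.3496 0.1648]
0.17 62 [0.4049 0.3265 0.1701] [0.4225 0.3431 0.178 ]
0.185 76 [0.4104 0.3309 0.1857] [0.4182 0.3385 0.1971]
```

View pics/w1.png

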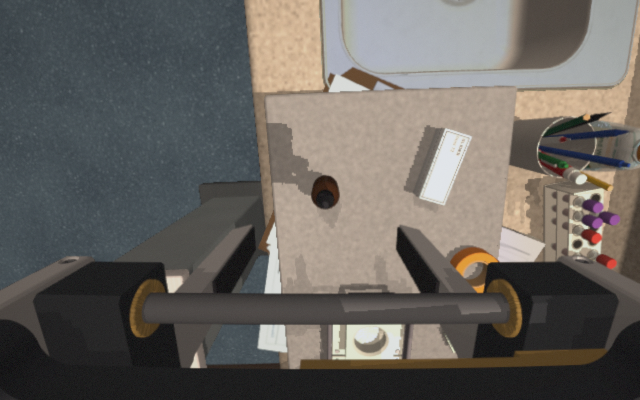

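The wrist view shows the dropper at (324,192), centred under the open fingers, with the carton at (443,166). Depth puts the dropper axis at (.4142,.3345), so I'll descend and grip.

```bash
python3 -m pendant '[[[0,0,-0.4,0,-0.15,2.2,1],[0,0,0,0,0,2.2,1],[0,0,0,0,0,2.2,1],[0,0,0,0,0,2.2,1],[0,0,0,0,0,2.2,1],[0,0,0,0,0,2.3,1],[0,0,0,0,0,0,1],[0,0,0,0,0,0,0],[0,0,0,0,0,0,0],[0,0,0,0,0,0,0]]]'
python3 -m pendant '[[[0,0,0,0,0,0,0],[0,0,0,0,0,0,0],[0,0,0,0,0,0,0],[0,0,0,0,0,0,0],[0,0,0,0,0,0,0],[0,0,0,0,0,0,0]]]'
python3 go.py .461 .05 .26 87.8
```

```text
time_s: 2.7
tool_pos: [0.4145, 0.337, 0.1506]
tcp_rot: [179.8, -0.1, 88.3]
wrist_force: [0.3, 0.1, 0.8]
finger_gap: 0.0773
finger_force: 0.0
time_s: 3.2
tool_pos: [0.4135, 0.3357, 0.1485]
tcp_rot: [180.0, -0.0, 88.2]
wrist_force: [-0.2, 0.6, -0.8]
finger_gap: 0.0375
finger_force: 0.0
t 3.2 gap 0.038 pos [0.4135 0.3357 0.1485] rot [180.   -0.   88.2] F [-0.2  0.6 -0.8]
turn [ 0.  -0.   0.4] shift now [-28.41   5.64 -11.15] after turn [-28.37   5.84 -11.15]
```

```bash
python3 -m pendant '[[[0,0,0,0,0,0,0],[0,0,0,0,0,0,0],[0,0,0,0,0,0,0],[0,0,0,0,0,0,0],[0,0,0,0,0,-1,0],[0,0,0,0,0,-2,0],[0,0,0,0,0,-2,0],[0,0,0,0,0,-2,0],[0,0,0,0,0,-2,0],[0,0,0,0,0,-1,0]]]'
python3 -m pendant '[[[0,0,0.4,-2,0.4,0,0],[0,0,0,-3.3,0.7,0,0],[0,0,0,-3.3,0.7,0,0],[0,0,0,-3.3,0.7,0,0],[0,0,0,-3.3,0.7,0,0],[0,0,0,-3.3,0.7,0,0],[0,0,0,-3.3,0.7,0,0],[0,0,0,-3.3,0.7,0,0],[0,0,0,-1.2,0,0,0],[0,0,0,0,0,0,0]]]'
python3 go.py .461 .05 .26 87.8
python3 - <<'E'
from h import *
from plant import imaging
d=imaging.get_image("wrist");np.savez("w2.npz",**d);cv2.imwrite("pics/w2.png",d["img"][:,:,::-1])
E
```

```text
time_s: 4.03
tool_pos: [0.4147, 0.3365, 0.2521]
tcp_rot: [179.8, -0.2, 88.2]
wrist_force: [-0.0, -0.2, -0.3]
finger_gap: 0.0304
finger_force: 29.9
time_s: 4.87
tool_pos: [0.4565, 0.0684, 0.2484]
tcp_rot: [-180.0, 0.0, 87.5]
wrist_force: [-0.3, 0.7, -0.7]
finger_gap: 0.0306
finger_force: 29.9
t 4.9 gap 0.031 pos [0.4565 0.0684 0.2484] rot [-180.     0.    87.5] F [-0.3  0.7 -0.7]
turn [-0.02  0.05 -0.25] shift now [-1.82  0.53 -1.16] after turn [-1.82  0.52 -1.16]
```

View pics/w2.png

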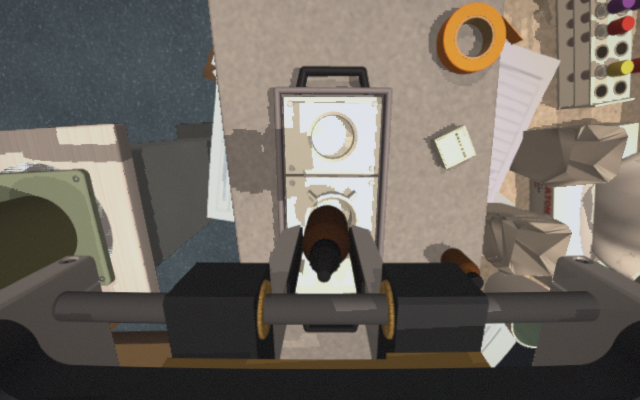

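The wrist view shows the bottle upright in the fingers at (325,235), the block well at (333,135), and rim corners at (276,88) and (391,88). I'll check the carrier pose and the in-hand offset.

Run:
```python
from h import *
from plant import env
d=np.load("w2.npz")
print("well",ray(d,333,135,.14).round(4),"corners",ray(d,276.5,88,.137).round(4),ray(d,391,88,.137).round(4))
X=cloud(d);P=X.reshape(-1,3);t=env.state()["tool_pos"];print(t)
P=P[np.isfinite(P[:,2])]
im=d["img"].reshape(-1,3).astype(int)
T=P[(np.hypot(P[:,0]-t[0],P[:,1]-t[1])<.03)&(P[:,2]>t[2]+.03)&(P[:,2]<t[2]+.07)]
for a in(.032,.036,.04,.044,.048):
    q=T[abs(T[:,2]-t[2]-a)<.002];print(a,len(q),q.min(0).round(4)if len(q)else 0,q.max(0).round(4)if len(q)else 0)
q=X[np.isfinite(X[...,2])&(abs(X[...,2]-.1525)<.004)&(abs(X[...,0]-.461)<.03)&(abs(X[...,1]-.05)<.035)];print("sleeve",len(q),q.min(0),q.max(0))
```

```text
well [0.4658 0.1316 0.14  ] corners [0.4138 0.1776 0.137 ] [0.5225 0.173  0.137 ]
[0.45641408 0.0699489  0.24844491]
0.032 556 [0.429  0.0589 0.2784] [0.4837 0.0792 0.2824]
0.036 230 [0.4293 0.0606 0.2825] [0.4835 0.0792 0.2864]
0.04 257 [0.429  0.0598 0.2865] [0.4836 0.0793 0.2904]
0.044 292 [0.4289 0.0605 0.2904] [0.4838 0.0791 0.2944]
0.048 398 [0.4291 0.0596 0.2944] [0.4836 0.0793 0.2984]
sleeve 353 [0.4338233  0.04074705 0.14852122] [0.48883469 0.07534863 0.15246346]
```

```bash
python3 -m pendant '[[[0,0,-0.2,-1,0.3,1,0],[0,0,0,-0.9,0.17,1,0],[0,0,0,0,0,0,0],[0,0,0,0,0,0,0],[0,0,0,0,0,0,0],[0,0,0,0,0,0,0]]]'; python3 go.py .461 .0505 .158 87.8
```

```text
time_s: 5.42
tool_pos: [0.4607, 0.0525, 0.2288]
tcp_rot: [180.0, -0.0, 88.1]
wrist_force: [0.7, -0.2, -0.1]
finger_gap: 0.0305
finger_force: 29.9
t 5.4 gap 0.031 pos [0.4607 0.0525 0.2288] rot [180.   -0.   88.1] F [ 0.7 -0.2 -0.1]
turn [ 0.03 -0.02  0.26] shift now [-0.2   0.04  7.08] after turn [-0.2   0.04  7.08]
```

```bash
python3 -m pendant '[[[0,0,0.2,-0.2,0,1,0],[0,0,0,0,0,1.5,0],[0,0,0,0,0,1.5,0],[0,0,0,0,0,1.5,0],[0,0,0,0,0,1,0],[0,0,0,0,0,0.5,0],[0,0,0,0,0,0,0],[0,0,0,0,0,0,0]]]'; python3 go.py .461 .0505 .158 87.8
```

```text
time_s: 6.08
tool_pos: [0.4607, 0.0499, 0.1586]
tcp_rot: [180.0, -0.0, 87.8]
wrist_force: [0.1, 0.1, 0.2]
finger_gap: 0.0305
finger_force: 30.0
t 6.1 gap 0.031 pos [0.4607 0.0499 0.1586] rot [180.   -0.   87.8] F [0.1 0.1 0.2]
turn [ 0.03 -0.    0.01] shift now [0.06 0.02 0.06] after turn [0.06 0.02 0.06]
```

```bash
python3 -m pendant '[[[0,0,0,0,0,0.1,0],[0,0,0,0,0,0,0.5],[0,0,0,0,0,0,0.5],[0,0,0,0,0,0,0.5],[0,0,0,0,0,0,0.5],[0,0,0,0,0,-2,0.5],[0,0,0,0,0,-3,0.5],[0,0,0,0,0,-3,0.5],[0,0,0,0,0,-3,1],[0,0,0,0,0,-1.2,1]]]'; python3 -m pendant '[[[0,0,0,-2,-0.3,0,1],[0,0,0,-3.5,-0.6,0,1],[0,0,0,-3.5,-0.6,0,1],[0,0,0,-3.5,-0.6,0,1],[0,0,0,-3.5,-0.6,0,1],[0,0,0,-3.5,-0.6,0,1],[0,0,0,-3.5,-0.6,0,1],[0,0,0,-3.5,-0.6,0,1],[0,0,0,-3.5,-0.6,0,1],[0,0,0,-3.5,-0.6,0,1]]]'
python3 go.py .406 -.293 .28 87.8
python3 - <<'E'
from h import *
from plant import imaging
d=imaging.get_image("wrist");cv2.imwrite("pics/w3.png",d["img"][:,:,::-1])
X=cloud(d);P=X.reshape(-1,3);P=P[np.isfinite(P[:,2])]
def rng(x,y,a,b,r=.035):
    T=P[(np.hypot(P[:,0]-x,P[:,1]-y)<r)&(P[:,2]>a)&(P[:,2]<b)];print(a,len(T),T.min(0).round(4) if len(T) else 0,T.max(0).round(4) if len(T) else 0)
for a,b in((.12,.17),(.18,.195)): rng(.406,-.293,a,b)
print("dropper");d=imaging.get_image("top")
X=cloud(d);P=X.reshape(-1,3);P=P[np.isfinite(P[:,2])];rng(.461,.05,.19,.215)
E
```

```text
time_s: 6.92
tool_pos: [0.4627, 0.0497, 0.2842]
tcp_rot: [179.6, 0.0, 87.8]
wrist_force: [0.7, -0.3, 0.0]
finger_gap: 0.0569
finger_force: 0.0
time_s: 7.75
tool_pos: [0.3897, -0.2842, 0.2785]
tcp_rot: [-180.0, -0.0, 87.8]
wrist_force: [0.7, -0.8, -0.6]
finger_gap: 0.0941
finger_force: 0.0
t 7.8 gap 0.094 pos [ 0.3897 -0.2842  0.2785] rot [-180.    -0.    87.8] F [ 0.7 -0.8 -0.6]
turn [-0.03 -0.04 -0.01] shift now [-0.82  1.66 -0.15] after turn [-0.82  1.66 -0.15]
0.12 517 [ 0.389  -0.3092  0.1202] [ 0.4229 -0.2758  0.17  ]
0.18 384 [ 0.396  -0.3042  0.1804] [ 0.4162 -0.2833  0.1923]
dropper
0.19 16 [0.4565 0.0458 0.1901] [0.4669 0.056  0.2098]
```

View pics/w3.png

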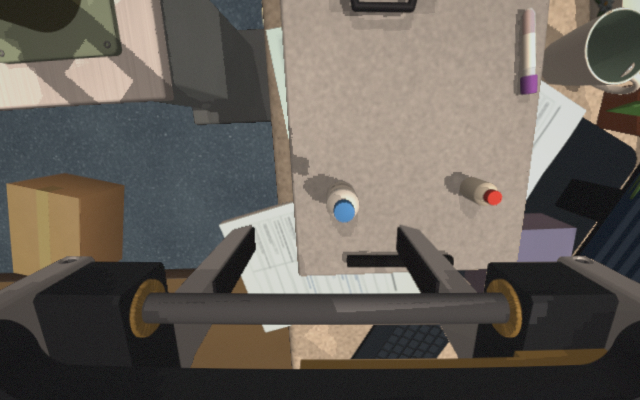

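The squeeze bottle is at (343,205) with its blue cap, and depth puts it at (.406,−.2935). The oil bottle at (490,195) is well clear.

```bash
python3 -m pendant '[[[0,0,0,-0.4,0.8,0,1],[0,0,0,-0.2,0.8,0,1],[0,0,0,0,0,0,1],[0,0,0,0,0,0,1],[0,0,0,0,0,0,1]]]';python3 go.py .406 -.2935 .141 87.8
```

```text
time_s: 8.27
tool_pos: [0.407, -0.2882, 0.2793]
tcp_rot: [-180.0, -0.0, 87.9]
wrist_force: [0.4, -0.5, -0.0]
finger_gap: 0.0941
finger_force: 0.0
t 8.3 gap 0.094 pos [ 0.407  -0.2882  0.2793] rot [-180.    -0.    87.9] F [ 0.4 -0.5 -0. ]
turn [-0.01 -0.02  0.14] shift now [-0.54 -0.08 13.83] after turn [-0.53 -0.08 13.83]
```

```bash
python3 -m pendant '[[[0,0,0,-0.5,-0.1,1,1],[0,0,0,0,0,2.5,1],[0,0,0,0,0,2.5,1],[0,0,0,0,0,2.5,1],[0,0,0,0,0,2.5,1],[0,0,0,0,0,1.8,1],[0,0,0,0,0,1,1],[0,0,0,0,0,0,1],[0,0,0,0,0,0,0],[0,0,0,0,0,0,0]]]'
python3 -m pendant '[[[0,0,0,0,0,0,0],[0,0,0,0,0,0,0],[0,0,0,0,0,0,0],[0,0,0,0,0,0,0],[0,0,0,0,0,0,0],[0,0,0,0,0,0,0],[0,0,0,0,0,0,0],[0,0,0,0,0,0,0]]]'
python3 go.py .4648 .1315 .28 87.8
```

```text
time_s: 9.1
tool_pos: [0.406, -0.2951, 0.1427]
tcp_rot: [179.9, 0.1, 87.8]
wrist_force: [-0.6, -0.1, 0.9]
finger_gap: 0.0839
finger_force: 0.0
time_s: 9.77
tool_pos: [0.4053, -0.2944, 0.1415]
tcp_rot: [180.0, 0.0, 87.8]
wrist_force: [0.4, -0.0, 0.3]
finger_gap: 0.0347
finger_force: 30.0
t 9.8 gap 0.035 pos [ 0.4053 -0.2944  0.1415] rot [180.    0.   87.8] F [ 0.4 -0.   0.3]
turn [0.01 0.   0.  ] shift now [ 42.78   4.31 -13.85] after turn [ 42.78   4.31 -13.85]
```

```bash
python3 -m pendant '[[[0,0,0,0,0,-1,0],[0,0,0,0,0,-2.5,0],[0,0,0,0,0,-3,0],[0,0,0,0,0,-3,0],[0,0,0,1,0,-3,0],[0,0,0,2.5,0.4,-1.3,0],[0,0,0,3.5,0.4,0,0],[0,0,0,3.5,0.4,0,0],[0,0,0,3.5,0.4,0,0],[0,0,0,3.5,0.4,0,0]]]'
python3 -m pendant '[[[0,0,0,3.5,0.4,0,0],[0,0,0,3.5,0.4,0,0],[0,0,0,3.5,0.4,0,0],[0,0,0,3.5,0.4,0,0],[0,0,0,3.5,0.4,0,0],[0,0,0,3.5,0.4,0,0],[0,0,0,2.5,0,0,0],[0,0,0,0,0,0,0],[0,0,0,0,0,0,0],[0,0,0,0,0,0,0]]]'
python3 go.py .4648 .1315 .151 87.8
```

```text
time_s: 10.6
tool_pos: [0.4318, -0.1188, 0.2803]
tcp_rot: [179.9, 0.0, 87.8]
wrist_force: [0.6, -0.0, 0.3]
finger_gap: 0.0346
finger_force: 30.0
time_s: 11.43
tool_pos: [0.4648, 0.1131, 0.2797]
tcp_rot: [180.0, 0.0, 87.8]
wrist_force: [-0.5, 0.3, -0.2]
finger_gap: 0.0345
finger_force: 30.0
t 11.4 gap 0.035 pos [0.4648 0.1131 0.2797] rot [180.    0.   87.8] F [-0.5  0.3 -0.2]
turn [0.   0.05 0.01] shift now [ 1.85 -0.07 12.87] after turn [ 1.84 -0.07 12.87]
```

```bash
python3 -m pendant '[[[0,0,0,0.9,0,0,0],[0,0,0,0.9,0,0,0],[0,0,0,0,0,2,0],[0,0,0,0,0,2.5,0],[0,0,0,0,0,2.5,0],[0,0,0,0,0,1,0],[0,0,0,0,0,0,0],[0,0,0,0,0,0,0],[0,0,0,0,0,0,0]]]'
python3 go.py .4648 .131 .151 87.8
```

```text
time_s: 12.18
tool_pos: [0.4669, 0.1317, 0.2011]
tcp_rot: [179.8, -0.0, 87.8]
wrist_force: [-0.5, -1.0, 0.4]
finger_gap: 0.0349
finger_force: 30.0
t 12.2 gap 0.035 pos [0.4669 0.1317 0.2011] rot [179.8  -0.   87.8] F [-0.5 -1.   0.4]
turn [ 0.16 -0.03 -0.02] shift now [-0.08 -0.22  5.01] after turn [-0.08 -0.2   5.01]
```

Run:
```python
from h import *
from plant import imaging
d=imaging.get_image("scene")
X=cloud(d);P=X.reshape(-1,3);P=P[np.isfinite(P[:,2])]
T=P[(np.hypot(P[:,0]-.461,P[:,1]-.05)<.03)&(P[:,2]>.185)&(P[:,2]<.225)];print("teat",len(T),T.min(0),T.max(0))
w=imaging.get_image("wrist");a=cv2.resize(d["img"][150:270,200:380],(540,360));b=cv2.resize(w["img"][60:340,150:500],(450,360))
cv2.imwrite("pics/p4.png",np.hstack([a,b])[:,:790,::-1])
```

```text
teat 43 [0.45125867 0.03589366 0.18520241] [0.46808401 0.05243332 0.2038636 ]
```

View pics/p4.png

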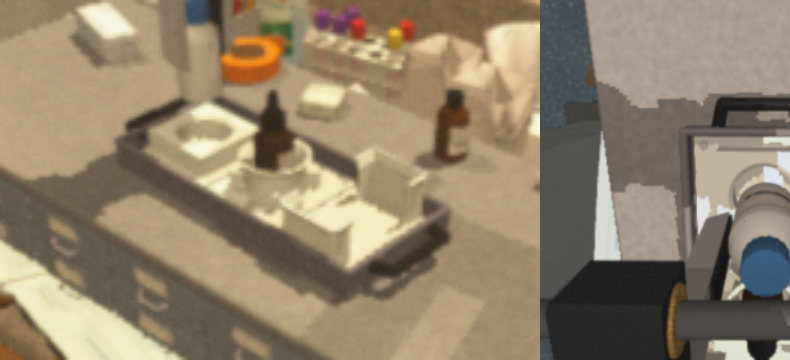

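The dropper stands upright in the sleeve (272,135 in the left half), and the squeeze bottle hangs over the well. I'll lower it.

```bash
python3 -m pendant '[[[0,0,0,-0.05,-0.1,1.5,0],[0,0,0,0,0,1.5,0],[0,0,0,0,0,0,0],[0,0,0,0,0,0,0],[0,0,0,0,0,0,0]]]'
python3 go.py .4655 .131 .151 87.8
```

```text
time_s: 12.7
tool_pos: [0.4655, 0.1313, 0.1708]
tcp_rot: [179.9, -0.0, 87.8]
wrist_force: [-0.2, -0.3, 0.0]
finger_gap: 0.0346
finger_force: 30.0
t 12.7 gap 0.035 pos [0.4655 0.1313 0.1708] rot [179.9  -0.   87.8] F [-0.2 -0.3  0. ]
turn [ 0.12 -0.02  0.  ] shift now [-0.03 -0.    1.98] after turn [-0.03  0.    1.98]
```

```bash
python3 -m pendant '[[[0,0,0,0,0,0.5,0],[0,0,0,0,0,0.5,0],[0,0,0,0,0,0.5,0],[0,0,0,0,0,0.4,0],[0,0,0,0,0,0,0],[0,0,0,0,0,0,0]]]'
python3 go.py .4655 .131 .151 87.8
```

```text
time_s: 13.2
tool_pos: [0.4644, 0.1312, 0.1501]
tcp_rot: [-180.0, 0.0, 87.8]
wrist_force: [-0.5, -0.1, -1.4]
finger_gap: 0.0348
finger_force: 30.0
t 13.2 gap 0.035 pos [0.4644 0.1312 0.1501] rot [-180.     0.    87.8] F [-0.5 -0.1 -1.4]
turn [-0.02  0.    0.  ] shift now [-0.01  0.11 -0.09] after turn [-0.01  0.11 -0.09]
```

```bash
python3 -m pendant '[[[0,0,0,0,0,0,0.58],[0,0,0,0,0,0,0.58],[0,0,0,0,0,0,0.58],[0,0,0,0,0,0,0.58],[0,0,0,0,0,-1.5,0.58],[0,0,0,0,0,-3,0.58],[0,0,0,0,0,-3,0.58],[0,0,0,0,0,-3,1],[0,0,5,0,0,-2.5,1],[0,0,5,0,0,0,1]]]'
python3 -m pendant '[[[0,0,5.5,0,0,0,1],[0,0,0,2,1.3,0,1],[0,0,0,3,1.3,0,1],[0,0,0,3,0,0,1],[0,0,0,3,0,0,1],[0,0,0,3,0,0,1],[0,0,0,3,0,0,1],[0,0,0,3,0,0,1],[0,0,0,1.5,0,0,1],[0,0,0,0,0,0,1]]]'
python3 go.py .549 .357 .28 72.3
python3 - <<'E'
from h import *
from plant import imaging
d=imaging.get_image("wrist");np.savez("w5.npz",**d);cv2.imwrite("pics/w5.png",d["img"][:,:,::-1])
X=cloud(d);P=X.reshape(-1,3);P=P[np.isfinite(P[:,2])]
T=P[(np.hypot(P[:,0]-.549,P[:,1]-.357)<.055)&(P[:,2]>.134)&(P[:,2]<.144)]
print(len(T),T.mean(0).round(4),cv2.minAreaRect((T[:,:2]*1000).astype(np.float32)))
T=P[(np.hypot(P[:,0]-.4655,P[:,1]-.1315)<.03)&(P[:,2]>.18)&(P[:,2]<.21)];print("cap",len(T),T.min(0),T.max(0))if len(T) else 0
E
```

```text
time_s: 14.03
tool_pos: [0.4681, 0.1316, 0.2872]
tcp_rot: [179.3, -0.2, 77.6]
wrist_force: [-0.3, 0.5, -0.7]
finger_gap: 0.0711
finger_force: 0.0
time_s: 14.87
tool_pos: [0.5547, 0.331, 0.2795]
tcp_rot: [-180.0, -0.0, 72.5]
wrist_force: [-0.1, -0.4, -0.3]
finger_gap: 0.0942
finger_force: 0.0
t 14.9 gap 0.094 pos [0.5547 0.331  0.2795] rot [-180.    -0.    72.5] F [-0.1 -0.4 -0.3]
turn [-0.05 -0.03  0.19] shift now [ 2.3  -1.33 -0.05] after turn [ 2.3  -1.34 -0.05]
2091 [0.5496 0.3572 0.139 ] ((549.4050903320312, 355.744384765625), (81.89710235595703, 31.717845916748047), 71.3738021850586)
cap 1 [0.46017077 0.14602877 0.18055938] [0.46017077 0.14602877 0.18055938]
```

View pics/w5.png

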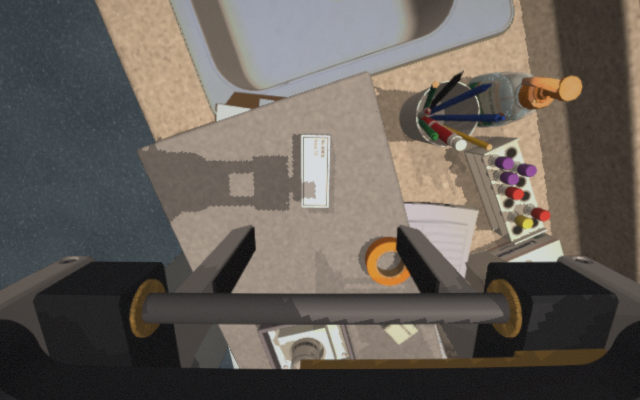

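The carton is at (315,171), nearly aligned with the fingers; depth gives (.5494,.3562) at 71.7°.

```bash
python3 -m pendant '[[[0,0,0.6,1.1,-0.65,0,1],[0,0,0,1,-0.6,0,1],[0,0,0,0,0,3,1],[0,0,0,0,0,3,1],[0,0,0,0,0,3,1],[0,0,0,0,0,2,1],[0,0,0,0,0,1,1],[0,0,0,0,0,0,1],[0,0,0,0,0,0,1],[0,0,0,0,0,0,1]]]'
python3 go.py .5494 .3562 .118 71.8
```

```text
time_s: 15.75
tool_pos: [0.5506, 0.3524, 0.1628]
tcp_rot: [179.8, -0.2, 71.7]
wrist_force: [0.3, -0.5, 1.4]
finger_gap: 0.0941
finger_force: 0.0
t 15.8 gap 0.094 pos [0.5506 0.3524 0.1628] rot [179.8  -0.2  71.7] F [ 0.3 -0.5  1.4]
turn [ 0.16 -0.15 -0.11] shift now [ 0.31 -0.25  4.48] after turn [ 0.32 -0.24  4.48]
```

```bash
python3 -m pendant '[[[0,0,0,0.3,-0.2,1.5,1],[0,0,0,0,0,1.5,1],[0,0,0,0,0,1,1],[0,0,0,0,0,0.3,1],[0,0,0,0,0,0,1],[0,0,0,0,0,0,0],[0,0,0,0,0,0,0],[0,0,0,0,0,0,0],[0,0,0,0,0,0,0],[0,0,0,0,0,0,0]]]'
python3 go.py .5494 .3562 .118 71.8
python3 -m pendant '[[[0,0,0,0,0,0,0],[0,0,0,0,0,0,0],[0,0,0,0,0,0,0],[0,0,0,0,0,0,0],[0,0,0,0,0,0,0]]]'
python3 go.py .458 -.032 .25 -2.2
```

```text
time_s: 16.58
tool_pos: [0.5486, 0.3556, 0.118]
tcp_rot: [180.0, -0.0, 71.7]
wrist_force: [0.0, -0.4, -0.3]
finger_gap: 0.0642
finger_force: 0.0
t 16.6 gap 0.064 pos [0.5486 0.3556 0.118 ] rot [180.   -0.   71.7] F [ 0.  -0.4 -0.3]
turn [ 0.04 -0.04 -0.09] shift now [0.08 0.05 0.  ] after turn [0.08 0.05 0.  ]
time_s: 17.0
tool_pos: [0.5485, 0.3554, 0.1174]
tcp_rot: [180.0, -0.0, 71.7]
wrist_force: [-0.0, 0.9, 1.3]
finger_gap: 0.0315
finger_force: 30.0
t 17.0 gap 0.031 pos [0.5485 0.3554 0.1174] rot [180.   -0.   71.7] F [-0.   0.9  1.3]
turn [ 2.000e-02 -2.000e-02  7.391e+01] shift now [-39.62   3.57 -13.26] after turn [ -7.56  39.06 -13.26]
```

```bash
python3 -m pendant '[[[0,0,0,0,0,-1,0],[0,0,0,0,0,-2,0],[0,0,0,0,0,-2.5,0],[0,0,3,0,0,-3,0],[0,0,6.8,0,0,-3,0],[0,0,6.8,0,0,-2,0],[0,0,6.8,0,0,0,0],[0,0,6.8,0,0,0,0],[0,0,6.8,0,0,0,0],[0,0,6.8,0,0,0,0]]]'
python3 -m pendant '[[[0,0,6.8,0,0,0,0],[0,0,6.8,0,0,0,0],[0,0,6.8,0,0,0,0],[0,0,6.8,0,0,0,0],[0,0,4,0,0,0,0],[0,0,0,0,0,0,0]]]'
python3 -m pendant '[[[0,0,0,-0.6,2,0,0],[0,0,0,-0.7,3.5,0,0],[0,0,0,-0.7,3.5,0,0],[0,0,0,-0.7,3.5,0,0],[0,0,0,-0.7,3.5,0,0],[0,0,0,-0.7,3.5,0,0],[0,0,0,-0.7,3.5,0,0],[0,0,0,-0.7,3.5,0,0],[0,0,0,-0.7,3.5,0,0],[0,0,0,-0.7,3.5,0,0]]]'
python3 -m pendant '[[[0,0,0,-0.7,3.5,0,0],[0,0,0,0,1.5,0,0],[0,0,0,0,0,0,0],[0,0,0,0,0,0,0],[0,0,0,0,0,0,0]]]'
python3 go.py .458 -.032 .25 -2.2
python3 - <<'E'
from h import *
from plant import imaging
d=imaging.get_image("wrist");np.savez("w6.npz",**d);cv2.imwrite("pics/w6.png",d["img"][:,:,::-1])
E
```

```text
time_s: 17.83
tool_pos: [0.5478, 0.3553, 0.2525]
tcp_rot: [-180.0, 0.1, 27.6]
wrist_force: [-0.0, -0.5, -2.2]
finger_gap: 0.0318
finger_force: 30.0
time_s: 18.33
tool_pos: [0.5478, 0.3553, 0.2522]
tcp_rot: [180.0, 0.1, -3.3]
wrist_force: [-0.4, -0.2, -3.3]
finger_gap: 0.0317
finger_force: 30.0
time_s: 19.17
tool_pos: [0.4591, 0.0236, 0.2527]
tcp_rot: [180.0, -0.0, -3.1]
wrist_force: [0.3, -0.9, -2.5]
finger_gap: 0.0315
finger_force: 30.0
time_s: 19.58
tool_pos: [0.4503, -0.0238, 0.2526]
tcp_rot: [-180.0, 0.0, -3.2]
wrist_force: [0.3, 0.5, -1.3]
finger_gap: 0.0319
finger_force: 30.0
t 19.6 gap 0.032 pos [ 0.4503 -0.0238  0.2526] rot [-180.     0.    -3.2] F [ 0.3  0.5 -1.3]
turn [-0.05 -0.   -1.03] shift now [0.81 0.77 0.25] after turn [0.8  0.79 0.26]
```

View pics/w6.png

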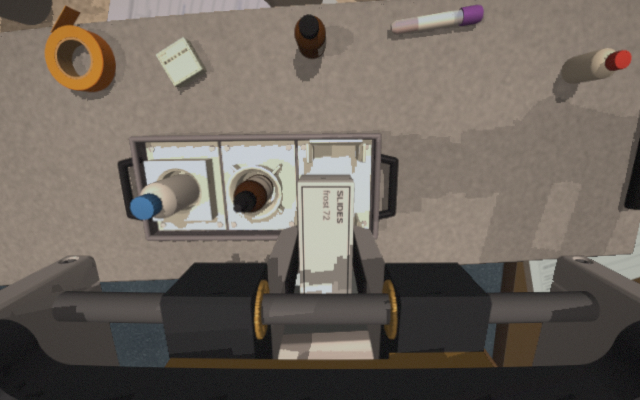

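Both bottles stand in their holders, and the carton is aligned above the bay. Rim corners are at (132,137) and (381,133), and the carton's far edge at (300,178)–(355,176).

Run:
```python
from h import *
d=np.load("w6.npz")
a=ray(d,132,137,.137);b=ray(d,381,133,.137);print(a,b,np.degrees(np.arctan2(*(a-b)[:2]))*-1, np.hypot(*(a-b)[:2]))
print("carton far edge",ray(d,300,178,.274),ray(d,355,176,.274))
X=cloud(d);P=X.reshape(-1,3);P=P[np.isfinite(P[:,2])]
T=P[(P[:,2]>.150)&(P[:,2]<.165)&(P[:,0]>.485)&(P[:,0]<.53)&(P[:,1]<0)&(P[:,1]>-.09)];print("bay far wall",len(T),T.min(0),T.max(0))
T=P[(P[:,2]>.268)&(P[:,2]<.28)&(abs(P[:,1]+.0238)<.018)&(P[:,0]>.44)&(P[:,0]<.53)];print("carton",len(T),T.min(0),T.max(0))
```

```text
[0.52287507 0.16846614 0.137     ] [ 0.51179983 -0.08288142  0.137     ] -2.5230172775263586 0.25159145466762883
carton far edge [ 0.49454003 -0.01235618  0.274     ] [ 0.49394744 -0.04279673  0.274     ]
bay far wall 566 [ 0.48632869 -0.06388409  0.15007367] [ 0.50988448 -0.00781218  0.16060317]
carton 4898 [ 0.44001526 -0.04175473  0.26803112] [ 0.49266572 -0.00588124  0.2798901 ]
```

```bash
python3 -m pendant '[[[0,0,-1,0.35,0.5,0,0],[0,0,0,0.35,0.5,0,0],[0,0,0,0,0,2.5,0],[0,0,0,0,0,2.5,0],[0,0,0,0,0,2,0],[0,0,0,0,0,1,0],[0,0,0,0,0,0,0],[0,0,0,0,0,0,0],[0,0,0,0,0,0,0],[0,0,0,0,0,0,0]]]'
python3 go.py .457 -.0335 .127 -2.4
```

```text
time_s: 20.47
tool_pos: [0.4583, -0.0351, 0.1742]
tcp_rot: [180.0, -0.2, -2.3]
wrist_force: [0.8, -0.0, -3.5]
finger_gap: 0.0318
finger_force: 30.0
t 20.5 gap 0.032 pos [ 0.4583 -0.0351  0.1742] rot [180.   -0.2  -2.3] F [ 0.8 -0.  -3.5]
turn [ 0.04 -0.2   0.12] shift now [-0.15 -0.16  4.72] after turn [-0.13 -0.16  4.72]
```

```bash
python3 -m pendant '[[[0,0,0,-0.1,-0.1,1,0],[0,0,0,0,0,1,0],[0,0,0,0,0,1,0],[0,0,0,0,0,0.8,0],[0,0,0,0,0,0.4,0],[0,0,0,0,0,0.3,0],[0,0,0,0,0,0,0],[0,0,0,0,0,0,0]]]'
python3 go.py .457 -.0335 .127 -2.4
```

```text
time_s: 21.13
tool_pos: [0.4561, -0.0339, 0.1275]
tcp_rot: [180.0, -0.0, -2.3]
wrist_force: [-0.0, 0.5, -2.1]
finger_gap: 0.0321
finger_force: 30.0
t 21.1 gap 0.032 pos [ 0.4561 -0.0339  0.1275] rot [180.   -0.   -2.3] F [-0.   0.5 -2.1]
turn [ 0.01 -0.03  0.1 ] shift now [ 0.08 -0.05  0.05] after turn [ 0.08 -0.05  0.05]
```

```bash
python3 -m pendant '[[[0,0,0,0,0,0.1,0],[0,0,0,0,0,0,0.5],[0,0,0,0,0,0,0.5],[0,0,0,0,0,0,0.5],[0,0,0,0,0,-1,0.5],[0,0,0,0,0,-2.5,0.5],[0,0,0,0,0,-3,0.5],[0,0,0,0,0,-3,0.5],[0,0,-5,0,0,-3,0.7],[0,0,-5,0,0,-2.5,0.7]]]'
python3 -m pendant '[[[0,0,-6,0,0,0,0.7],[0,0,-6,0,0,0,0.7],[0,0,-6,0,0,0,0.7],[0,0,0,0,0,0,0.7]]]'
python3 go.py .592 .115 .25 25.9
```

```text
time_s: 21.97
tool_pos: [0.4565, -0.034, 0.2801]
tcp_rot: [179.9, -0.2, 7.9]
wrist_force: [0.4, 0.1, 0.6]
finger_gap: 0.0571
finger_force: 0.0
time_s: 22.3
tool_pos: [0.4561, -0.0339, 0.2778]
tcp_rot: [179.9, -0.1, 25.8]
wrist_force: [-0.4, 0.2, 0.3]
finger_gap: 0.0658
finger_force: 0.0
t 22.3 gap 0.066 pos [ 0.4561 -0.0339  0.2778] rot [ 1.799e+02 -1.000e-01  2.580e+01] F [-0.4  0.2  0.3]
turn [ 0.07 -0.09 -0.1 ] shift now [18.71 -7.5   2.8 ] after turn [18.72 -7.46  2.78]
```

```bash
python3 -m pendant '[[[0,0,0,2,-0.9,0,0.7],[0,0,0,3,-1.2,0,0.7],[0,0,0,3,-1.2,0,0.7],[0,0,0,3,-1.2,0,0.7],[0,0,0,3,-1.2,0,0.7],[0,0,0,2.7,-1.1,0,0.7],[0,0,0,1,-0.7,0,0.7],[0,0,0,0,0,0,0.7],[0,0,0,0,0,0,0.7],[0,0,0,0,0,0,0.7]]]'
python3 go.py .592 .115 .116 25.9
python3 - <<'E'
from h import *
from plant import imaging
d=imaging.get_image("wrist");np.savez("w7.npz",**d);cv2.imwrite("pics/w7.png",d["img"][:,:,::-1])
X=cloud(d);P=X.reshape(-1,3);P=P[np.isfinite(P[:,2])]
T=P[(np.hypot(P[:,0]-.592,P[:,1]-.115)<.03)&(P[:,2]>.120)&(P[:,2]<.132)]
print(len(T),T.mean(0).round(4),cv2.minAreaRect((T[:,:2]*1000).astype(np.float32)))
d=imaging.get_image("top");X=cloud(d);P=X[195:250,240:362].reshape(-1,3);P=P[np.isfinite(P[:,2])]
T=P[(P[:,2]>.143)&(P[:,2]<.1525)&(abs(P[:,1]+.034)<.016)&(abs(P[:,0]-.458)<.041)];print("carton",len(T),T.min(0),T.max(0),T.mean(0))
E
```

```text
time_s: 23.13
tool_pos: [0.5813, 0.11, 0.2752]
tcp_rot: [-180.0, 0.2, 25.7]
wrist_force: [-0.1, 0.5, -0.1]
finger_gap: 0.0654
finger_force: 0.0
t 23.1 gap 0.065 pos [0.5813 0.11   0.2752] rot [-180.     0.2   25.7] F [-0.1  0.5 -0.1]
turn [-0.04  0.18 -0.23] shift now [ 1.23  0.03 15.92] after turn [ 1.18  0.02 15.92]
872 [0.5929 0.114  0.126 ] ((592.61669921875, 113.39703369140625), (33.99989318847656, 33.48012924194336), 25.229955673217773)
carton 332 [ 0.41873154 -0.04926019  0.1430366 ] [ 0.49852257 -0.01856335  0.15249215] [ 0.45849631 -0.03324487  0.14780718]
```

View pics/w7.png

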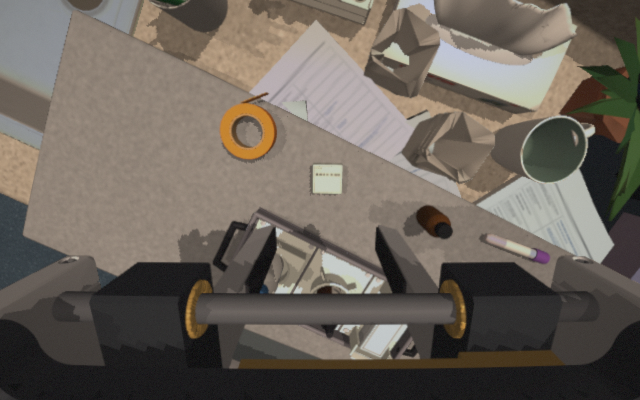

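The cover box is square to the fingers at (327,179), and depth puts it at (.5927,.1137). The carton lies flat in the bay at (.4585,−.0332) with its top at .148.

```bash
python3 -m pendant '[[[0,0,0,1,0.1,3,0.7],[0,0,0,0,0,3,0.7],[0,0,0,0,0,3,0.7],[0,0,0,0,0,3,0.7],[0,0,0,0,0,1.2,0.7],[0,0,0,0,0,0,0.7],[0,0,0,0,0,0,0.7],[0,0,0,0,0,0,0.7],[0,0,0,0,0,0,0.7]]]'
python3 go.py .5927 .1137 .116 25.5
```

```text
time_s: 23.98
tool_pos: [0.5945, 0.1138, 0.1477]
tcp_rot: [179.9, -0.3, 25.7]
wrist_force: [0.9, 0.4, 0.3]
finger_gap: 0.0659
finger_force: 0.0
t 24.0 gap 0.066 pos [0.5945 0.1138 0.1477] rot [179.9  -0.3  25.7] F [0.9 0.4 0.3]
turn [ 0.13 -0.3   0.19] shift now [-0.18 -0.08  3.17] after turn [-0.17 -0.07  3.17]
```

```bash
python3 -m pendant '[[[0,0,0,-0.15,-0.07,1.5,0.7],[0,0,0,0,0,1,0.7],[0,0,0,0,0,0.6,0.7],[0,0,0,0,0,0,0.7],[0,0,0,0,0,0,0],[0,0,0,0,0,0,0],[0,0,0,0,0,0,0],[0,0,0,0,0,0,0],[0,0,0,0,0,0,0],[0,0,0,0,0,0,0]]]'
python3 -m pendant '[[[0,0,0,0,0,0,0],[0,0,0,0,0,0,0],[0,0,0,0,0,0,0]]]'
python3 go.py .458 -.033 .25 -2.4
```

```text
time_s: 24.82
tool_pos: [0.5908, 0.1139, 0.1137]
tcp_rot: [180.0, -0.0, 25.7]
wrist_force: [-0.5, -0.3, 1.2]
finger_gap: 0.0338
finger_force: 30.0
time_s: 25.07
tool_pos: [0.5908, 0.1139, 0.1137]
tcp_rot: [180.0, -0.0, 25.7]
wrist_force: [-0.1, -0.4, 0.3]
finger_gap: 0.0334
finger_force: 30.0
t 25.1 gap 0.033 pos [0.5908 0.1139 0.1137] rot [180.   -0.   25.7] F [-0.1 -0.4  0.3]
turn [ 1.00e-02 -3.00e-02  2.81e+01] shift now [-18.33   7.48 -13.64] after turn [-12.65  15.23 -13.63]
```

```bash
python3 -m pendant '[[[0,0,0,0,0,-1,0],[0,0,0,0,0,-2.5,0],[0,0,0,0,0,-3,0],[0,0,0,0,0,-3,0],[0,0,4,0,0,-3,0],[0,0,6,0,0,-1,0],[0,0,6,0,0,0,0],[0,0,6,0,0,0,0],[0,0,6.1,0,0,0,0],[0,0,0,0,0,0,0]]]'
python3 -m pendant '[[[0,0,0,-1.5,2,0,0],[0,0,0,-2,2.4,0,0],[0,0,0,-2,2.4,0,0],[0,0,0,-2,2.4,0,0],[0,0,0,-2,2.4,0,0],[0,0,0,-2,2.4,0,0],[0,0,0,-1,1,0,0],[0,0,0,0,0,0,0],[0,0,0,0,0,0,0],[0,0,0,0,0,0,0]]]'
python3 go.py .457 -.033 .19 -2.4
```

```text
time_s: 25.9
tool_pos: [0.5906, 0.1139, 0.2492]
tcp_rot: [-180.0, -0.0, -2.5]
wrist_force: [-0.1, 0.7, 0.1]
finger_gap: 0.0338
finger_force: 30.0
time_s: 26.73
tool_pos: [0.4601, -0.0303, 0.2488]
tcp_rot: [-180.0, -0.1, -2.3]
wrist_force: [0.2, 0.4, -0.1]
finger_gap: 0.0334
finger_force: 30.0
t 26.7 gap 0.033 pos [ 0.4601 -0.0303  0.2488] rot [-1.8e+02 -1.0e-01 -2.3e+00] F [ 0.2  0.4 -0.1]
turn [-0.02 -0.06  0.08] shift now [-0.3   0.28  5.88] after turn [-0.29  0.28  5.88]
```

```bash
python3 -m pendant '[[[0,0,0,-0.3,0.25,1.5,0],[0,0,0,0,0,2.5,0],[0,0,0,0,0,2,0],[0,0,0,0,0,1.5,0],[0,0,0,0,0,0.5,0],[0,0,0,0,0,0,0],[0,0,0,0,0,0,0],[0,0,0,0,0,0,0],[0,0,0,0,0,0,0]]]'
python3 go.py .457 -.033 .151 -2.4
```

```text
time_s: 27.48
tool_pos: [0.4576, -0.0332, 0.1698]
tcp_rot: [180.0, -0.2, -2.4]
wrist_force: [-0.2, 0.1, 0.3]
finger_gap: 0.0336
finger_force: 30.0
t 27.5 gap 0.034 pos [ 0.4576 -0.0332  0.1698] rot [180.   -0.2  -2.4] F [-0.2  0.1  0.3]
turn [ 0.03 -0.15  0.03] shift now [-0.06 -0.02  1.88] after turn [-0.06 -0.02  1.88]
```

```bash
python3 -m pendant '[[[0,0,0,0,0,0.7,0],[0,0,0,0,0,0.6,0],[0,0,0,0,0,0.5,0],[0,0,0,0,0,0,0],[0,0,0,0,0,0,0],[0,0,0,0,0,0,0]]]'
python3 go.py .457 -.033 .150 -2.4
```

```text
time_s: 27.98
tool_pos: [0.4561, -0.0331, 0.1502]
tcp_rot: [-180.0, 0.0, -2.4]
wrist_force: [0.4, 1.0, -0.9]
finger_gap: 0.0336
finger_force: 30.0
t 28.0 gap 0.034 pos [ 0.4561 -0.0331  0.1502] rot [-180.     0.    -2.4] F [ 0.4  1.  -0.9]
turn [-0.01  0.04  0.  ] shift now [ 0.09 -0.01  0.02] after turn [ 0.09 -0.01  0.02]
```

Box is on the carton; release, retreat back and up, and inspect.

```bash
python3 -m pendant '[[[0,0,0,0,0,0,0.55],[0,0,0,0,0,0,0.55],[0,0,0,0,0,0,0.55],[0,0,0,0,0,0,0.55],[0,0,0,0,0,-1.5,0.55],[0,0,0,0,0,-3,0.55],[0,0,0,0,0,-3,0.55],[0,0,0,0,0,-3,0.55],[0,0,0,0,0,-3,0.55],[0,0,0,-1,0,-2,0.55]]]'
python3 -m pendant '[[[0,0,0,-2,0,-1,0.55],[0,0,0,-2,0,-1,0.55],[0,0,0,-2,0,-1,0.55],[0,0,0,-2,0,-1,0.55],[0,0,0,0,0,0,0.55],[0,0,0,0,0,0,0.55]]]'
python3 - <<'E'
from h import *
from plant import imaging
d=imaging.get_image("wrist");w=d["img"]
X=cloud(d);P=X.reshape(-1,3);P=P[np.isfinite(P[:,2])]
def rg(n,x,y,r,a,b):
    T=P[(np.hypot(P[:,0]-x,P[:,1]-y)<r)&(P[:,2]>a)&(P[:,2]<b)]
    if len(T): print(n,len(T),T.min(0).round(4),T.max(0).round(4),cv2.minAreaRect((T[:,:2]*1000).astype(np.float32)))
rg("cover",.458,-.033,.026,.156,.168)
rg("carton",.458,-.033,.045,.144,.152)
rg("cap",.4655,.1315,.02,.19,.205); rg("teat",.461,.05,.015,.196,.212)
rg("oilb",.603,-.017,.02,.16,.18); rg("oilw",.5665,-.288,.02,.155,.175)
s=imaging.get_image("scene")["img"]
cv2.imwrite("pics/end.png",np.hstack([cv2.resize(s[150:270,200:380],(400,267)),cv2.resize(w,(400,267))])[:,:,::-1])
E
```

```text
time_s: 28.82
tool_pos: [0.4481, -0.0331, 0.3088]
tcp_rot: [179.9, -0.3, -2.4]
wrist_force: [-0.2, -0.0, 0.9]
finger_gap: 0.0519
finger_force: 0.0
time_s: 29.32
tool_pos: [0.3667, -0.0295, 0.3463]
tcp_rot: [180.0, -0.2, -2.4]
wrist_force: [-0.4, 0.1, -0.7]
finger_gap: 0.0516
finger_force: 0.0
cover 811 [ 0.4392 -0.0506  0.1571] [ 0.4742 -0.0165  0.164 ] ((456.82965087890625, -33.666664123535156), (33.09296417236328, 33.86274719238281), 87.49073791503906)
carton 1016 [ 0.4155 -0.0604  0.1441] [ 0.4981 -0.0098  0.1518] ((456.664794921875, -34.83100128173828), (48.40196990966797, 81.35671997070312), 87.51871490478516)
cap 345 [0.4526 0.1216 0.19  ] [0.4737 0.1421 0.2015] ((463.08831787109375, 131.8560028076172), (20.31826400756836, 19.609375), 23.195667266845703)
teat 60 [0.4568 0.0443 0.196 ] [0.4642 0.0512 0.2076] ((460.5234069824219, 47.869998931884766), (6.6572160720825195, 7.619349002838135), 83.04080200195312)
oilw 218 [ 0.5571 -0.2979  0.155 ] [ 0.5705 -0.2794  0.1694] ((563.770263671875, -288.5518798828125), (18.670156478881836, 13.175315856933594), 87.92080688476562)
```

View pics/end.png

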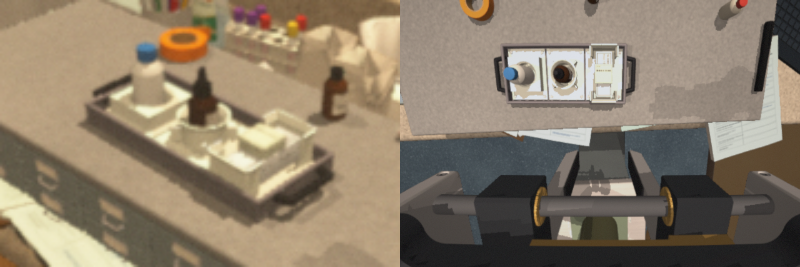

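The squeeze bottle (148,80), dropper (203,95) and carton with the box on top (262,138) are all seated; both oil bottles are untouched.

```bash
python3 -c "
from plant import job
print(job.close_job())"
```

```text
the job is handed in; nothing more can be done
None
```

I packed the wet-mount kit and handed the job in after about 29 s of robot time: both bottles stand in their own holders, the slide carton lies flat in the bay with the cover-glass box centred and square on top, and I never moved the two oil bottles; the hand-in gave no verdict back.

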